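# Tell the heavier piston by lifting and present it to the scanner

## Robot

A 6-joint arm with a two-finger parallel gripper is mounted at the origin on the work surface. World frame = base frame: x ahead of the robot, y to its left, z up, the work surface at z = 0. Lengths are in m, angles in rad, forces in N, time in s.
With the tool pointing down it reaches from about 0.375 to 0.9 m from the base axis. Payload 3.1 kg.
Tool frame: the origin (TCP) lies midway between the tips of the shut fingers; the grasp point (between the pads) lies robot.grip_depth behind it (robot.grip_depth is the distance from the TCP to the grasp point, in m); z points along the fingers, y is the line along which they close (so a half turn about z gives the same grasp; the last joint's range is limited). The gripper opens to 87 mm and grips with 3 to 60 N. Pads are 19 mm wide; open, the fingers measure 117 mm over their backs; the gripper's body (75 mm by 190 mm) begins 51 mm behind the grasp point.
Start: joints at [-1.288, 0.527, 1.433, -0, 1.181, -0.178], TCP at [0.278, -0.559, 0.223] pointing down, gripper open.
Joint ranges: [-3.08, 3.08], [-0.75, 2.2], [0.22, 2.44], [-1.43, 4.57], [0, 2.65], [-2.85, 2.85]. Speed limits (rad/s): [2.79, 2.79, 3.14, 3.14, 3.14, 3.14].

## Interface

Orientations are given as a unit quaternion [x, y, z, w].
In Python, from rig import robot gives the robot as it stands.
- The arm moves only by the tool nudge_tcp, called after ">>>" by a JSON object that holds its "method" and its "body", one argument or row to a line. Schema: {"type":"object","properties":{"moves":{"type":"array","items":{"type":"array","items":{"type":"array","items":{"type":"number"},"minItems":4,"maxItems":4},"minItems":1,"maxItems":20},"minItems":1,"maxItems":1},"jaw":{"type":"number"},"squeeze":{"type":"number"},"only":{"type":"string"},"quiet":{"type":"boolean"},"lines":{"type":"string"}},"required":["moves"],"additionalProperties":false}. moves is a list that holds a single list of rows (three levels of brackets), with 1 to 20 rows, each of 4 numbers: dx, dy, dz in m, then a turn about the tool's z in rad; each row shifts and turns the commanded pose from where the row before left it, along the tool's axes as they then stand; what a row does not reach is not made up. A row lasts 1/12 s, in which the tool goes at most 0.0417 m and 0.125 rad, less where a joint would pass 70% of its speed; a pose out of reach is approached as far as the arm can. jaw is the finger opening in m, set as the call begins (left out keeps the last). The fingers move at their own pace and stop on an object; squeeze is the grip in N (left out, the last holds). Time passes only in rows, so rows that do not move let the fingers close. The tool returns the time, the measured TCP pose, the force, the opening and the grip force at its end. only (a regular expression) keeps the lines of the reply that match it, lines (a string "A,B") keeps lines A to B, and quiet returns only ok. Input that does not fit is refused with a message, and nothing moves.
- robot.get_obs(): the state, without advancing time (a new reading comes with each control period).
- robot.camera(name): name is "scene" or "top"; returns a dict with "img" (400x640x3 uint8, red, green, blue), "fx", "fy", "cx", "cy" (pixels), "k1" (the pictures are not rectified: a ray, as slopes to the right and down, at radius r is drawn at 1 + k1 r^2 times it, then the intrinsics apply), "xyz" and "attitude" of the camera in the world. Camera axes: x right, y down, z forward; pixel columns grow to the right and rows downward; lengths in m; the calibration is good to about 2 mm. A picture is of the moment at which its call begins. There is no depth.
- robot.hand_in(): hands the job in; it is judged then, once.
The state is a dict: "time": time; "q": joint angles; "joint_velocities": joint speeds; "joint_torque": joint torques, N m; "position": TCP position; "tool_rot": TCP orientation; "ft_force": force on the tool from outside, world axes, zero at the start; "moment": the same for the moment, N m; "grip_width": finger opening in m; "grip_force": force on a finger pad.
Only numpy, scipy, OpenCV 4.12 (cv2) and the standard library are available. Lean on these libraries where they do the work, as an engineer would, in place of code of your own. Each camera call takes 0.05 s, during which the arm holds its last target. There are 200 camera calls.

## Task

Clear the two crumpled paper balls off the mat into the red waste bin first. Then lift the two look-alike pistons clear of the mat one at a time to feel which is heavier, standing a piston back upright on the mat whenever you put it down, and leave the other things about undisturbed. Finish while holding the heavier piston up in front of the scanner, upright and still, its code sticker squarely facing the middle of the scanner's window from about 7 cm away; do not put it down or let go.

Things in the scene. Friction and masses are not known exactly. Their poses are not given: they have to be found in the camera images.
- piston_a: One of two look-alike two-stroke pistons, 56 mm in diameter, 62 mm tall, standing crown up, 150 to 380 g; one is at least 80 g heavier, told only by lifting. Origin: centre of underside, z up. Code sticker on its -x side; a dark arrow on the crown points to that side; pin bores at +-y, may be gripped there. At the start the sticker faces the robot's left (+y) within about 42 deg.
- piston_b: One of two look-alike two-stroke pistons, 56 mm in diameter, 62 mm tall, standing crown up, 150 to 380 g; one is at least 80 g heavier, told only by lifting. Origin: centre of underside, z up. Code sticker on its -x side; a dark arrow on the crown points to that side; pin bores at +-y, may be gripped there. At the start the sticker faces the robot's left (+y) within about 42 deg.
- piston_a_sticker (a point): Centre of the code sticker on piston_a: 29 mm from the piston's axis on its -x side, 30 mm above its underside. Axes are the piston's: the sticker looks along -x.
- piston_b_sticker (a point): The same point on piston_b.
- paper_1: Crumpled ball of packing paper, one of two, about 45 to 55 mm across and 45 mm tall, 15 g. Origin: its underside centre as it lies at the start (may turn with it); ball's middle about 24 mm above that. Can be gripped any way from above and dropped into the bin.
- paper_2: Crumpled ball of packing paper, the other, about 45 to 55 mm across and 45 mm tall, 15 g. Origin: its underside centre as it lies at the start (may turn with it); ball's middle about 24 mm above that. Can be gripped any way from above and dropped into the bin.
- mat: Black rubber bench mat fixed to the table, 290 mm (its x) x 350 mm (its y), 3 mm thick; origin: centre of the underside. The paper balls lie on its half nearer the robot, the pistons on the farther half, one left and one right.
- bin: Red open waste bin fixed to the table right of the mat, outside 210 mm (its x) x 180 mm (its y) x 110 mm high, walls 5 mm; origin: centre of the underside.
- scanner: Hands-free code scanner fixed to the table left of the mat: round foot 110 mm in diameter, stem, and a black head 56 mm deep (x), 82 mm wide (y), from 87 to 183 mm high. Origin: centre of the underside of the foot. It looks along its own -x, roughly towards the robot's right; the head's front edge is light grey, the cable leaves its back.
- scanner_window (a point): Middle of the scanner's window, on the front of the head 30 mm to -x of its origin and 130 mm above the table. Axes are the scanner's: the window looks along -x.
- wrist_pin: Bystander, leave alone: steel wrist pin, 17 mm in diameter, 50 mm tall, standing on the mat between the two pistons, at least 45 mm from each axis to axis. Origin: centre of underside.
- con_rod: Bystander, leave alone: steel connecting rod lying flat, about 155 mm long and 18 mm high, on the table at the back left. Origin: underside, middle of its length.
- carton: Bystander, leave alone: black carton 100 x 125 x 85 mm high at the back, beyond the mat. Origin: centre of underside.
- big_piston: Bystander, leave alone: big piston 92 mm in diameter, 48 mm tall, standing on top of the carton. Origin: centre of underside.
- oil_bottle: Bystander, leave alone: red oil bottle, 72 mm in diameter, 200 mm tall, at the back right, behind the bin. Origin: centre of underside.
- ring_tin: Bystander, leave alone: flat round piston-ring tin, 72 mm in diameter, 22 mm high, on the table to the left, nearer the robot than the scanner. Origin: centre of underside.

How it is judged:
By the outcome, as a careful person would: the job done as asked, in the order asked, and still so for the second after the job is handed in, while the arm keeps its last pose, push and grip.
It also fails if it takes over 72 s, if anything falls off the work surface, if the arm or the gripper's body presses on something with over 40 N, if the wrist force passes 120 N, or if a joint passes its speed limit or range.

## Working session

There is one attempt and no reset: what is moved stays moved. The work goes in short steps, Python scripts to look and compute and a tool call to move; the robot and the scene stay as the last step left them, time stands still between calls to the robot, and variables do not carry over. Pictures are saved under pics/ and viewed, at most 10 in all, crops included, and the job is handed in when it is done.

```bash
ls; mkdir -p pics; python3 - <<'E'
from rig import robot
import cv2,json
for n in("scene","top"):
    c=robot.camera(n); cv2.imwrite(f"pics/{n}0.png",c["img"][:,:,::-1]); print({k:v for k,v in c.items() if k!="img"})
print(robot.get_obs(), robot.grip_depth)
E
```

```text
pics
rig.py
{'fx': 484.19269330534524, 'fy': 484.19269330534524, 'cx': 318.0787128556761, 'cy': 192.09100669657252, 'k1': -0.10821510036338881, 'xyz': array([1.70365544, 0.50301759, 1.00707203]), 'attitude': array([ 0.49801406,  0.74174941, -0.37685127, -0.24448503])}
{'fx': 508.24974563652285, 'fy': 508.24974563652285, 'cx': 321.26393163097174, 'cy': 195.9047213810053, 'k1': -0.03257033797768338, 'xyz': array([ 0.4341769 , -0.00250314,  1.31945027]), 'attitude': array([-0.6954283 ,  0.71517634, -0.04449182,  0.05406252])}
{'time': 0.1, 'q': array([-1.28748500e+00,  5.28392011e-01,  1.43376738e+00, -9.28706003e-06,
        1.18141197e+00, -1.78500315e-01]), 'joint_velocities': array([-0.000825  , -0.00189777, -0.00311354, -0.00087781,  0.00051183,
       -0.00077457]), 'joint_torque': array([-8.58363746e-04, -4.40985453e+01, -1.77150428e+01,  6.34462922e-02,
        5.33335574e-02, -4.92866479e-05]), 'position': array([ 0.27831782, -0.55887271,  0.2216601 ]), 'tool_rot': array([ 9.73458608e-01,  2.28861006e-01, -5.61120468e-05, -9.87768722e-04]), 'ft_force': array([0.24381668, 0.03162378, 0.94684142]), 'moment': array([ 0.0181602 ,  0.01459479, -0.00684927]), 'grip_force': 0.0, 'grip_width': 0.08724467946423231} 0.0187
```

View pics/scene0.png

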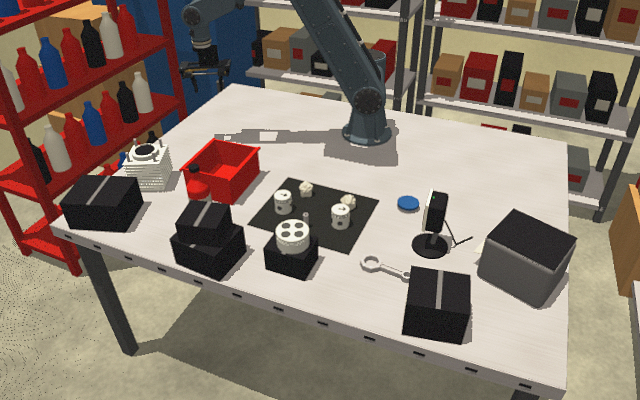

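View pics/top0.png

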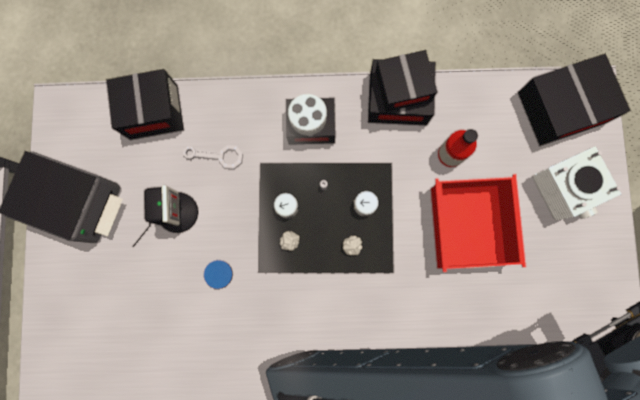

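The top view shows the pistons at about (285,205) and (366,203), the papers at (289,240) and (352,245), and the pin at (323,184). The scanner head is near (163,207), its foot near (180,212), and the bin at (478,222). The scene view shows the same layout from behind the mat, with the scanner head at (435,212). Next I'll zoom in and measure.

```bash
cat > h.py <<'E'
import numpy as np,cv2
from scipy.spatial.transform import Rotation as R
from rig import robot
def cal(c):
    K=np.array([[c["fx"],0,c["cx"]],[0,c["fy"],c["cy"]],[0,0,1]]); return K,np.array([c["k1"],0,0,0.]),R.from_quat(c["attitude"]).as_matrix(),np.array(c["xyz"])
def rays(c,uv):
    K,d,M,o=cal(c); p=cv2.undistortPoints(np.array(uv,float).reshape(-1,1,2),K,d)[:,0]
    return o,np.c_[p,np.ones(len(p))]@M.T
def onz(c,uv,z):
    o,r=rays(c,uv); return o+r*((z-o[2])/r[:,2])[:,None]
def proj(c,P):
    K,d,M,o=cal(c); return cv2.projectPoints((np.atleast_2d(P)-o)@M,np.zeros(3),np.zeros(3),K,d)[0][:,0]
def two(c1,u1,c2,u2):
    o1,r1=rays(c1,[u1]);o2,r2=rays(c2,[u2]);a,b=r1[0],r2[0]
    s=np.linalg.lstsq(np.c_[a,-b],o2-o1,rcond=None)[0]; p,q=o1+a*s[0],o2+b*s[1]
    return (p+q)/2,np.linalg.norm(p-q)
E
python3 - <<'E'
from h import *
t=cv2.imread("pics/top0.png");s=cv2.imread("pics/scene0.png")
a=cv2.resize(t[155:285,130:400],None,fx=2.96,fy=2.96,interpolation=2)
cv2.imwrite("pics/tc.png",a[:, :800])
b=cv2.resize(s[165:265,235:460],None,fx=3.5,fy=3.5,interpolation=2); cv2.imwrite("pics/sc.png",b)
E
```

```text
(no output)
```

View pics/tc.png

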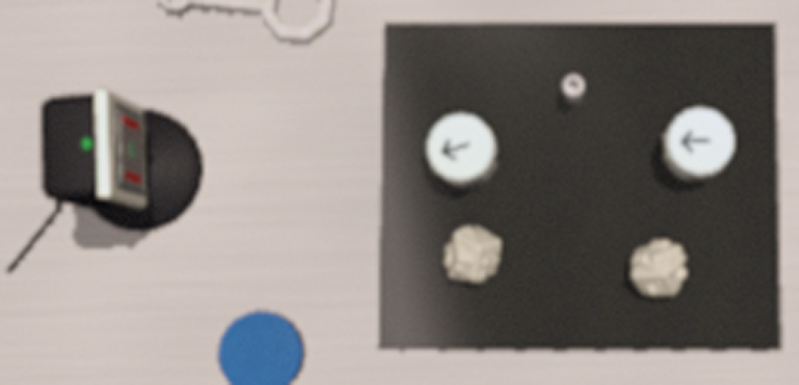

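View pics/sc.png

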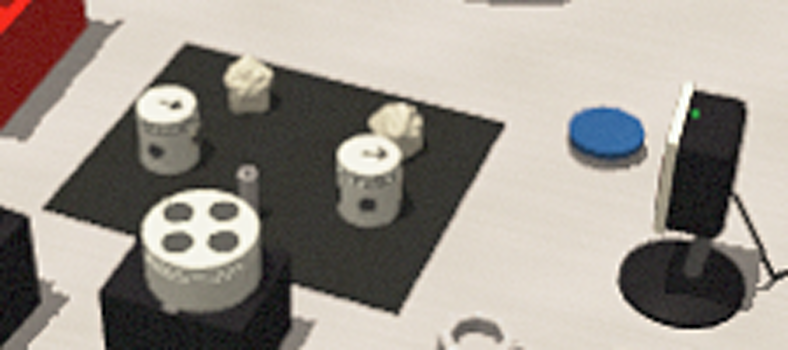

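The crops confirm that both arrows point to about +y, slightly tilted. The scanner's light front edge is at crop x≈100, and its front face looks right towards the mat. Now the numbers.

```bash
cat > m.py <<'E'
from h import *
def blobs(g,x0,x1,y0,y1,lo,amin):
    m=np.zeros(g.shape,np.uint8); m[y0:y1,x0:x1]=(g[y0:y1,x0:x1]>lo)*255
    return m,[c for c in cv2.findContours(m,0,1)[0] if cv2.contourArea(c)>amin]
E
python3 - <<'E'
from m import *
T=robot.camera("top");S=robot.camera("scene")
gt=cv2.cvtColor(T["img"],7);gs=cv2.cvtColor(S["img"],7)
# everything bright on mat
for n,C,g,box,lo,am in(("topall",T,gt,(262,390,167,268),100,10),("topcrown",T,gt,(262,390,167,268),215,60),("scene all",S,gs,(262,365,183,250),110,20),("scene crown",S,gs,(262,365,183,225),205,20)):
    print(n)
    for c in blobs(g,*box,lo,am)[1]:
        (u,v),_=cv2.minEnclosingCircle(c);M=cv2.moments(c)
        e=cv2.fitEllipse(c) if len(c)>5 else None
        print(cv2.boundingRect(c),cv2.contourArea(c),[round(M['m10']/M['m00'],1),round(M['m01']/M['m00'],1)],np.round(np.hstack(e),1) if e else None)
print(gs[186:215,340].tolist()); print(gt[190:222,366].tolist())
E
```

```text
topall
(343, 235, 20, 20) 275.5 [352.3, 245.0] [352.3 245.   18.5  19.2  45.7]
(280, 231, 20, 19) 272.0 [289.2, 240.3] [289.2 240.3  18.1  19.5  53.6]
(262, 229, 7, 39) 108.5 [264.2, 255.7] [264.4 258.3   5.2  47.7 176. ]
(274, 193, 24, 24) 433.5 [285.3, 204.5] [285.3 204.5  23.3  23.8 135.3]
(354, 191, 25, 24) 441.5 [366.0, 202.5] [366.  202.5  23.5  24.1  66. ]
(320, 180, 8, 8) 44.0 [323.3, 183.5] [323.3 183.5   7.6   7.6   0. ]
topcrown
(275, 195, 21, 20) 299.5 [285.2, 204.3] [285.2 204.3  19.2  20.   71.7]
(356, 192, 21, 21) 301.0 [366.3, 202.2] [366.3 202.2  19.4  19.9  91.4]
scene all
(262, 229, 12, 21) 114.0 [265.9, 236.7] [266.  236.5  10.5  20.8  16.4]
(352, 227, 13, 23) 138.0 [359.8, 241.6] [359.7 242.1  10.2  25.1  18. ]
(275, 212, 34, 38) 888.0 [292.3, 234.1] [293.  233.1  32.9  39.1  38.5]
(331, 194, 25, 36) 522.5 [342.1, 211.4] [342.1 211.5  19.5  37.3  22. ]
(313, 183, 52, 14) 317.5 [347.2, 187.2] [353.2 188.   10.3  65.6  97.3]
(299, 183, 14, 13) 126.0 [305.5, 188.6] [305.5 188.7  12.9  13.6   6.3]
(262, 183, 30, 32) 554.5 [276.4, 196.7] [275.8 197.2  25.6  34.2 138.2]
scene crown
(279, 220, 28, 5) 45.5 [292.3, 221.7] [292.4 222.4   4.9  24.5  90. ]
(332, 203, 17, 12) 134.0 [340.0, 208.8] [340.  208.8  10.5  16.5  88.5]
(341, 195, 11, 9) 41.0 [346.8, 198.6] [346.6 198.8   6.9  10.   64.9]
(274, 190, 17, 10) 115.0 [281.9, 194.5] [281.9 194.5   9.3  15.9  84. ]
(317, 183, 48, 12) 258.5 [348.8, 186.8] [353.9 187.4   9.2  60.1  97.1]
(300, 183, 12, 7) 28.5 [304.5, 185.4] [305.1 185.8   6.   10.3  84.2]
(262, 183, 20, 23) 199.5 [268.2, 190.1] [268.2 190.2  14.4  26.7  36.4]
[220, 219, 221, 199, 112, 50, 50, 58, 55, 50, 54, 49, 88, 146, 148, 96, 54, 160, 237, 243, 242, 241, 193, 193, 246, 243, 242, 244, 235]
[94, 170, 216, 231, 232, 231, 232, 231, 232, 232, 228, 201, 165, 201, 228, 232, 232, 231, 231, 231, 231, 231, 223, 193, 138, 76, 45, 35, 43, 51, 50, 52]
```

```bash
python3 - <<'E'
from m import *
T=robot.camera("top");S=robot.camera("scene")
for n,a,b in(("pa",(285.2,204.3),(340,208.8)),("pb",(366.3,202.2),(281.9,194.5)),("p2",(352.3,245),(305.5,188.6)),("p1",(289.2,240.3),(348,200))):
    print(n,two(T,a,S,b),onz(T,[a],.065 if n<"p1" and n!="p1" else .03))
# arrows: dark pixels in crown -> plane
g=cv2.cvtColor(T["img"],7).astype(float)
for n,(u,v) in(("pa",(285.2,204.3)),("pb",(366.3,202.2))):
    yy,xx=np.mgrid[0:400,0:640];k=(np.hypot(xx-u,yy-v)<7.8)
    P=onz(T,np.c_[xx[k],yy[k]],.065)[:,:2];w=np.clip(225-g[k],0,None)
    m=(w[:,None]*P).sum(0)/w.sum();d=P-m;Cv=(w[:,None]*d).T@d
    e=np.linalg.eigh(Cv)[1][:,1];e*=np.sign(e[1]);s=d@e
    print(n,"arrow yaw",np.degrees(np.arctan2(e[1],e[0])),"centre",m,"skew",(w*s**3).sum())
print("mat",onz(T,[(259,163),(393,163),(394,271),(258,272)],.003).round(3).tolist(),"bin",onz(T,[(433,181),(519,176),(524,265),(438,270)],.11).round(3).tolist())
t=T["img"][:,:,::-1];s=S["img"][:,:,::-1]
cv2.imwrite("pics/sn.png",np.hstack([cv2.resize(t[175:240,135:205],(420,390),interpolation=0),cv2.resize(s[180:260,405:469],(320,390),interpolation=0)]))
E
```

```text
pa (array([0.59233818, 0.10196293, 0.06442043]), np.float64(0.0012033684623776193)) [[0.59645355 0.10540517 0.03      ]]
pb (array([ 0.59182713, -0.09987034,  0.06384244]), np.float64(0.000948829802266183)) [[ 0.59587739 -0.10204604  0.03      ]]
p2 (array([ 0.48822323, -0.06294039,  0.02708157]), np.float64(0.0007064457408151722)) [[ 0.4879656  -0.06247795  0.03      ]]
p1 (array([0.50395413, 0.09664616, 0.03432539]), np.float64(0.00028658526671303985)) [[0.50424006 0.09684527 0.03      ]]
pa arrow yaw 103.02037807910419 centre [0.59032315 0.11049129] skew -0.0003933192701193828
pb arrow yaw 92.73009759799959 centre [ 0.59166873 -0.09140042] skew -0.0003691434995551334
mat [[0.712, 0.175, 0.003], [0.701, -0.179, 0.003], [0.42, -0.168, 0.003], [0.427, 0.181, 0.003]] bin [[0.633, -0.258, 0.11], [0.639, -0.467, 0.11], [0.426, -0.462, 0.11], [0.42, -0.258, 0.11]]
```

View pics/sn.png

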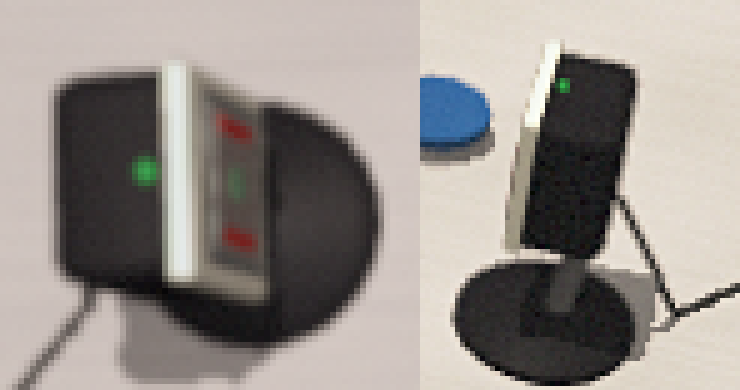

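In this crop the bright top strip's front edge runs from (189,63) to (195,283) and the face's lower edge from (268,100) to (267,300). The window's middle is near (236,184).

```bash
python3 - <<'E'
from m import *
T=robot.camera("top");S=robot.camera("scene")
f=lambda L:np.array([(135+x/6-.5,175+y/6-.5) for x,y in L])
fs=lambda L:np.array([(405+x/5-.5,180+y/4.875-.5) for x,y in L])
for n,L,z in(("front top",[(189,63),(195,283)],.183),("strip back",[(162,62),(165,283)],.183),("back",[(57,90),(57,275)],.183),("front bot",[(268,100),(267,300)],.087),("win",[(236,130),(240,240),(236,184)],.13)):
    P=onz(T,f(L),z);d=P[0]-P[1];print(n,P.round(4).tolist(),"normal yaw",np.degrees(np.arctan2(-d[0],d[1])),"mid",P[:2].mean(0).round(4),np.linalg.norm(d))
# scene front edge of the near (far-x) side of head
P=onz(S,fs([(135,41)]),.183);Q=onz(S,fs([(88,250)]),.087);print("scene",P,Q)
print("foot scene",onz(S,fs([(125,325)]),.005), two(T,f([(189,63)])[0],S,fs([(135,41)])[0]),two(T,f([(268,100)])[0],S,fs([(95,250)])[0]))
# strip columns fit by subpixel: weighted centroid of bright strip per row
g=cv2.cvtColor(T["img"],7).astype(float);pts=[]
for v in range(188,221):
    w=np.clip(g[v,159:171]-195,0,None); pts.append(((w*np.arange(159,171)).sum()/w.sum(),v))
P=onz(T,pts,.183);print("strip centre line",np.polyfit(P[:,0],P[:,1],1),P.mean(0))
E
```

```text
front top [[0.6294, 0.3644, 0.183], [0.5453, 0.3608, 0.183]] normal yaw -87.55653040156115 mid [0.5874 0.3626 0.183 ] 0.08414047583063176
strip back [[0.6301, 0.3748, 0.183], [0.5456, 0.3723, 0.183]] normal yaw -88.26508505349601 mid [0.5879 0.3735 0.183 ] 0.08448738691305319
back [[0.6205, 0.4151, 0.183], [0.5498, 0.4135, 0.183]] normal yaw -88.7668521450259 mid [0.5851 0.4143 0.183 ] 0.07071798224129162
front bot [[0.6295, 0.3623, 0.087], [0.5469, 0.3618, 0.087]] normal yaw -89.61402942825625 mid [0.5882 0.362  0.087 ] 0.08251821812637702
win [[0.611, 0.3623, 0.13], [0.5671, 0.3601, 0.13], [0.5894, 0.362, 0.13]] normal yaw -87.16245957914366 mid [0.589  0.3612 0.13  ] 0.0439806981970818
scene [[0.54431563 0.36403236 0.183     ]] [[0.62708524 0.36658073 0.087     ]]
foot scene [[0.59241183 0.39134765 0.005     ]] (array([0.61833282, 0.36133393, 0.23013813]), np.float64(0.024127955466444688)) (array([0.62826754, 0.36653881, 0.08718017]), np.float64(0.008608010962606953))
strip centre line [0.04888316 0.33905556] [0.58581774 0.36769218 0.183     ]
```

>>> {"method": "nudge_tcp", "body": {
  "moves": [
    [[0, 0, 0, 0.115], [0, 0, 0, 0.115], [0, 0, 0, 0.115], [0, 0, 0, 0.117], [0.016, -0.038, 0, 0], [0.016, -0.038, 0, 0], [0.016, -0.038, 0, 0], [0.016, -0.038, 0, 0], [0.016, -0.038, 0, 0], [0.016, -0.038, 0, 0], [0.016, -0.038, 0, 0], [0.016, -0.038, 0, 0], [0.016, -0.038, 0, 0], [0.016, -0.038, 0, 0], [0.016, -0.038, 0, 0], [0.016, -0.038, 0, 0], [0.016, -0.038, 0, 0], [0, 0, 0, 0]]
  ],
  "jaw": 0.087,
  "squeeze": 15
}}

```text
time: 1.9
position: [0.4883, -0.0591, 0.2229]
tool_rot: [1.0, 0.004, 0.001, -0.001]
ft_force: [-0.6, -0.4, -0.4]
grip_width: 0.087
grip_force: 0.0
```

>>> {"method": "nudge_tcp", "body": {
  "moves": [
    [[0, 0.004, 0.04, 0], [0, 0, 0.04, 0], [0, 0, 0.04, 0], [0, 0, 0.04, 0], [0, 0, 0.03, 0], [0, 0, 0.02, 0], [0, 0, 0, 0]]
  ],
  "jaw": 0.087,
  "squeeze": 15
}}

```text
time: 2.48
position: [0.4841, -0.0692, 0.009]
tool_rot: [1.0, -0.0, -0.004, -0.001]
ft_force: [-0.5, 0.7, 0.1]
grip_width: 0.0872
grip_force: 0.0
```

>>> {"method": "nudge_tcp", "body": {
  "moves": [
    [[0, 0, 0, 0], [0, 0, 0, 0], [0, 0, 0, 0], [0, 0, 0, 0], [0, 0, 0, 0], [0, 0, 0, 0], [0, 0, 0, 0]]
  ],
  "jaw": 0.02,
  "squeeze": 12
}}

```text
time: 3.07
position: [0.487, -0.0697, 0.0133]
tool_rot: [1.0, -0.0, 0.001, 0.0]
ft_force: [-0.2, 0.3, 5.1]
grip_width: 0.0502
grip_force: 11.9
```

>>> {"method": "nudge_tcp", "body": {
  "moves": [
    [[0, 0, -0.04, 0], [0, 0, -0.04, 0], [0, 0, -0.04, 0], [0, 0, -0.04, 0], [0.005, 0.037, -0.02, 0], [0.005, 0.037, 0, 0], [0.005, 0.037, 0, 0], [0.005, 0.037, 0, 0], [0.005, 0.037, 0, 0], [0.005, 0.037, 0, 0], [0, 0.037, 0, 0], [0, 0.037, 0, 0], [0, 0, 0.03, 0], [0, 0, 0.03, 0], [0, 0, 0, 0]]
  ]
}}

```text
time: 4.32
position: [0.5126, -0.3625, 0.1264]
tool_rot: [1.0, -0.001, -0.004, -0.004]
ft_force: [-0.9, 1.7, -0.5]
grip_width: 0.0499
grip_force: 12.0
```

>>> {"method": "nudge_tcp", "body": {
  "moves": [
    [[0, 0, 0, 0], [0, 0, 0, 0], [0, 0, 0, 0], [0, 0, -0.03, 0], [0, 0, -0.03, 0]]
  ],
  "jaw": 0.087
}}

```text
time: 4.73
position: [0.5162, -0.3639, 0.193]
tool_rot: [1.0, 0.0, -0.001, -0.001]
ft_force: [0.6, -0.1, 0.0]
grip_width: 0.0755
grip_force: 0.0
```

>>> {"method": "nudge_tcp", "body": {
  "moves": [
    [[-0.001, -0.0385, 0, 0], [-0.001, -0.0385, 0, 0], [-0.001, -0.0385, 0, 0], [-0.001, -0.0385, 0, 0], [-0.001, -0.0385, 0, 0], [-0.001, -0.0385, 0, 0], [-0.001, -0.0385, 0, 0], [-0.001, -0.0385, 0, 0], [-0.001, -0.0385, 0, 0], [-0.001, -0.0385, 0, 0], [-0.001, -0.0385, 0, 0], [-0.001, -0.0385, 0, 0], [0, 0, 0, 0], [0, 0, 0, 0]]
  ]
}}

```text
time: 5.9
position: [0.5049, 0.0995, 0.1941]
tool_rot: [1.0, 0.003, 0.002, 0.0]
ft_force: [-1.4, -0.6, 0.8]
grip_width: 0.0869
grip_force: 0.0
```

>>> {"method": "nudge_tcp", "body": {
  "moves": [
    [[0, 0.002, 0.04, 0], [0, 0, 0.04, 0], [0, 0, 0.04, 0], [0, 0, 0.04, 0], [0, 0, 0.02, 0], [0, 0, 0, 0]]
  ]
}}

```text
time: 6.4
position: [0.5026, 0.0937, 0.0091]
tool_rot: [1.0, -0.001, -0.003, 0.0]
ft_force: [-0.8, 0.5, 0.9]
grip_width: 0.0871
grip_force: 0.0
```

>>> {"method": "nudge_tcp", "body": {
  "moves": [
    [[0, 0, 0, 0], [0, 0, 0, 0], [0, 0, 0, 0], [0, 0, 0, 0], [0, 0, 0, 0], [0, 0, 0, 0], [0, 0, 0, 0]]
  ],
  "jaw": 0.02,
  "squeeze": 12
}}

```text
time: 6.98
position: [0.5053, 0.095, 0.0132]
tool_rot: [1.0, -0.0, 0.001, 0.0]
ft_force: [-0.9, -0.4, 6.1]
grip_width: 0.0517
grip_force: 11.6
```

>>> {"method": "nudge_tcp", "body": {
  "moves": [
    [[0, 0, -0.04, 0], [0, 0, -0.04, 0], [0, 0, -0.04, 0], [0, 0, -0.04, 0], [0.001, 0.0385, 0, 0], [0.001, 0.0385, 0, 0], [0.001, 0.0385, 0, 0], [0.001, 0.0385, 0, 0], [0.001, 0.0385, 0, 0], [0.001, 0.0385, 0, 0], [0.001, 0.0385, 0, 0], [0.001, 0.0385, 0, 0], [0.001, 0.0385, 0, 0], [0.001, 0.0385, 0, 0], [0.001, 0.0385, 0, 0], [0, 0, 0.02, 0], [0, 0, 0.02, 0], [0, 0, 0, 0]]
  ]
}}

```text
time: 8.48
position: [0.5127, -0.3272, 0.1284]
tool_rot: [1.0, -0.001, -0.003, -0.003]
ft_force: [-1.1, 0.2, -0.6]
grip_width: 0.0516
grip_force: 11.8
```

>>> {"method": "nudge_tcp", "body": {
  "moves": [
    [[0, 0, 0, 0], [0, 0, 0, 0], [0, 0, 0, 0], [0, 0, -0.035, 0], [0, 0, -0.035, 0], [0, -0.04, 0, 0], [0, -0.04, 0, 0], [0, -0.04, 0, 0], [0, 0, 0, 0]]
  ],
  "jaw": 0.087
}}

```text
time: 9.23
position: [0.514, -0.2007, 0.2036]
tool_rot: [1.0, 0.003, -0.001, -0.002]
ft_force: [-0.9, -0.3, -0.6]
grip_width: 0.0867
grip_force: 0.0
```

```bash
python3 - <<'E'
from m import *
T=robot.camera("top");cv2.imwrite("pics/t1.png",cv2.resize(T["img"][155:285,130:530,::-1],None,fx=2,fy=2))
E
```

```text
(no output)
```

View pics/t1.png

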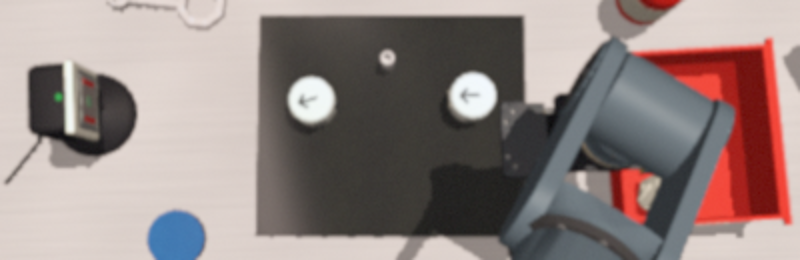

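Mat is clear, and one ball is visible in the bin at (648,190); I'll recheck the bin later. Turning the tool for the pistons.

```bash
cat > w.py <<'E'
from h import *
z=[]
for i in range(16): robot.camera("top"); z.append(robot.get_obs()["ft_force"])
o=robot.get_obs();print("F",np.mean(z,0),np.std(z,0)/4,o["position"],o["tool_rot"],o["grip_width"],o["time"],"yaw",R.from_quat(o["tool_rot"]).as_euler("ZYX",degrees=True))
E
```

>>> {"method": "nudge_tcp", "body": {
  "moves": [
    [[0, 0, 0, -0.1245], [0, 0, 0, -0.1245], [0, 0, 0, -0.1245], [0, 0, 0, -0.1245], [0, 0, 0, -0.1245], [0, 0, 0, -0.1245], [0, 0, 0, -0.1245], [0, 0, 0, -0.1245], [0, 0, 0, -0.1245], [0, 0, 0, -0.1245], [0, 0, 0, -0.1245], [0, 0, 0, -0.1245], [0, 0, 0, -0.1245], [0.035, 0.027, 0, 0], [0.035, 0.027, 0, 0], [0.035, 0.027, 0, 0], [0, 0, 0, 0], [0, 0, 0, 0]]
  ]
}}

```text
time: 10.78
position: [0.5887, -0.1048, 0.2031]
tool_rot: [0.689, 0.725, 0.0, 0.001]
ft_force: [-0.9, -0.5, -0.1]
grip_width: 0.0867
grip_force: 0.0
```

```bash
python3 w.py
```

```text
F [ 0.07408366 -0.17001751  0.10740509] [0.08318014 0.09871166 0.11487046] [ 0.587048   -0.10595404  0.20218641] [ 6.90097106e-01  7.23716784e-01 -1.76353156e-05 -1.36718282e-05] 0.08661803676848488 11.5833 yaw [ 9.27244076e+01  2.60758673e-04 -1.79997456e+02]
```

>>> {"method": "nudge_tcp", "body": {
  "moves": [
    [[0.006, 0.005, 0.02, 0], [0, 0, 0.04, 0], [0, 0, 0.04, 0], [0, 0, 0.04, 0], [0, 0, 0.025, 0], [0, 0, 0.013, 0], [0, 0, 0, 0], [0, 0, 0, 0]]
  ]
}}

```text
time: 12.25
position: [0.5921, -0.0998, 0.0243]
tool_rot: [0.69, 0.724, 0.0, -0.0]
ft_force: [-0.0, -0.4, 0.3]
grip_width: 0.0868
grip_force: 0.0
```

>>> {"method": "nudge_tcp", "body": {
  "moves": [
    [[0, 0, 0, 0], [0, 0, 0, 0], [0, 0, 0, 0], [0, 0, 0, 0], [0, 0, 0, 0], [0, 0, 0, 0], [0, 0, 0, 0]]
  ],
  "jaw": 0.02,
  "squeeze": 25
}}

```text
time: 12.83
position: [0.5915, -0.0997, 0.0248]
tool_rot: [0.69, 0.724, -0.0, -0.0]
ft_force: [-0.9, 0.4, 4.9]
grip_width: 0.0553
grip_force: 25.0
```

>>> {"method": "nudge_tcp", "body": {
  "moves": [
    [[0, 0, -0.005, 0], [0, 0, -0.02, 0], [0, 0, -0.03, 0], [0, 0, -0.03, 0], [0, 0, -0.02, 0], [0, 0, 0, 0], [0, 0, 0, 0], [0, 0, 0, 0]]
  ]
}}

```text
time: 13.5
position: [0.5906, -0.0993, 0.1279]
tool_rot: [0.69, 0.724, -0.0, -0.001]
ft_force: [-0.7, 0.3, -2.5]
grip_width: 0.0558
grip_force: 25.0
```

```bash
python3 w.py
```

```text
F [-0.07792589 -0.04949127 -1.95230701] [0.16391791 0.09450113 0.08962402] [ 0.59177246 -0.099747    0.12928051] [6.90124291e-01 7.23690860e-01 1.86256563e-05 4.01735430e-05] 0.05530268952876725 14.3 yaw [9.27201030e+01 1.85858433e-03 1.79995278e+02]
```

>>> {"method": "nudge_tcp", "body": {
  "moves": [
    [[0, 0, 0.03, 0], [0, 0, 0.035, 0], [0, 0, 0.025, 0], [0, 0, 0.01, 0], [0, 0, 0.0045, 0], [0, 0, 0, 0], [0, 0, 0, 0]]
  ]
}}

```text
time: 14.88
position: [0.5927, -0.1, 0.0257]
tool_rot: [0.69, 0.724, 0.0, 0.001]
ft_force: [0.1, -0.0, -2.0]
grip_width: 0.0557
grip_force: 25.0
```

>>> {"method": "nudge_tcp", "body": {
  "moves": [
    [[0, 0, 0, 0], [0, 0, 0, 0], [0, 0, 0, 0], [0, 0, 0, 0], [0, 0, -0.02, 0], [0, 0, -0.04, 0], [0, 0, -0.04, 0], [0.0403, 0.002, 0, 0], [0.0403, 0.002, 0, 0], [0.0403, 0.002, 0, 0], [0.0403, 0.002, 0, 0], [0.0403, 0.002, 0, 0], [0, 0, 0, -0.09], [0, 0, 0, -0.09], [0, 0, 0, 0], [0, 0, 0, 0]]
  ],
  "jaw": 0.087
}}

```text
time: 16.22
position: [0.5922, 0.1022, 0.1249]
tool_rot: [0.623, 0.782, 0.0, 0.0]
ft_force: [0.1, -0.2, 0.6]
grip_width: 0.0871
grip_force: 0.0
```

```bash
python3 - <<'E'
from h import *
o=robot.get_obs();print(o["position"],R.from_quat(o["tool_rot"]).as_euler("ZYX",degrees=True)[0],o["ft_force"])
T=robot.camera("top");cv2.imwrite("pics/t2.png",cv2.resize(T["img"][155:285,230:530,::-1],None,fx=2.6,fy=2.6))
E
```

```text
[0.59219091 0.10223641 0.12487637] 102.92122327972 [ 0.06119749 -0.17393347  0.57114689]
```

View pics/t2.png

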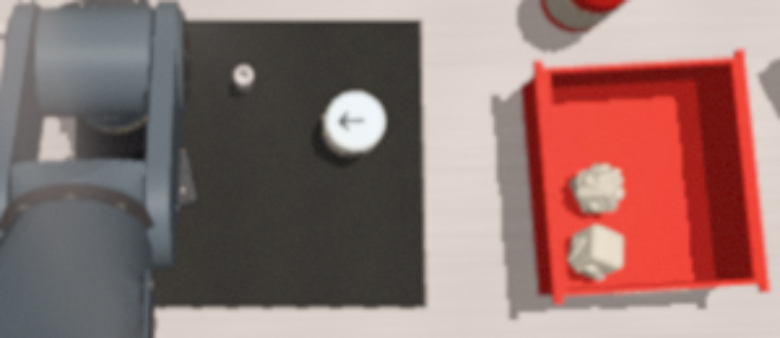

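Both paper balls are in the bin at (598,188) and (597,250). Piston B stands upright at (355,122), and the pin at (243,75) hasn't moved. Next is piston A.

>>> {"method": "nudge_tcp", "body": {
  "moves": [
    [[0, 0, 0.03, 0], [0, 0, 0.035, 0], [0, 0, 0.025, 0], [0, 0, 0.0105, 0], [0, 0, 0, 0], [0, 0, 0, 0]]
  ]
}}

```text
time: 16.77
position: [0.5925, 0.1015, 0.0243]
tool_rot: [0.623, 0.782, -0.0, -0.0]
ft_force: [0.9, -0.4, 0.4]
grip_width: 0.087
grip_force: 0.0
```

>>> {"method": "nudge_tcp", "body": {
  "moves": [
    [[0, 0, 0, 0], [0, 0, 0, 0], [0, 0, 0, 0], [0, 0, 0, 0], [0, 0, 0, 0], [0, 0, 0, 0], [0, 0, 0, 0]]
  ],
  "jaw": 0.02,
  "squeeze": 25
}}

```text
time: 17.35
position: [0.5918, 0.102, 0.0248]
tool_rot: [0.622, 0.783, -0.0, -0.0]
ft_force: [-1.4, 0.2, 3.5]
grip_width: 0.0555
grip_force: 25.0
```

>>> {"method": "nudge_tcp", "body": {
  "moves": [
    [[0, 0, -0.005, 0], [0, 0, -0.02, 0], [0, 0, -0.03, 0], [0, 0, -0.03, 0], [0, 0, -0.02, 0], [0, 0, 0, 0], [0, 0, 0, 0], [0, 0, 0, 0]]
  ]
}}

```text
time: 18.02
position: [0.5908, 0.102, 0.1277]
tool_rot: [0.622, 0.783, -0.001, -0.001]
ft_force: [0.7, 0.1, -3.1]
grip_width: 0.0555
grip_force: 25.0
```

```bash
python3 w.py
```

```text
F [-0.03647154 -0.04326691 -3.08046155] [0.1603801  0.10555184 0.10509206] [0.59220137 0.10202973 0.12933135] [6.22268984e-01 7.82803490e-01 4.97275740e-05 6.83830537e-05] 0.05549673750889538 18.8167 yaw [1.03035964e+02 2.58822983e-03 1.79990663e+02]
```

A is heavier: about 3.2 N against about 2.05 N for B. It's already in the gripper, so I turn it to face the scanner and approach.

>>> {"method": "nudge_tcp", "body": {
  "moves": [
    [[0, 0, 0, 0.0935], [0, 0, 0, 0.0935], [0.01, 0.001, 0, 0], [0.025, 0.001, 0, 0], [0.03, 0.001, 0, 0], [0.03, 0.001, 0.0035, 0], [0.03, 0.001, 0.004, 0], [0.025, 0.001, 0, 0], [0.01, 0.0005, 0, 0], [0, 0, 0, 0], [0, 0, 0, 0], [0, 0, 0, 0]]
  ],
  "squeeze": 30
}}

```text
time: 19.82
position: [0.5921, 0.2611, 0.1217]
tool_rot: [0.693, 0.721, -0.0, 0.0]
ft_force: [-0.2, -0.3, -2.9]
grip_width: 0.0557
grip_force: 30.0
```

```bash
python3 - <<'E'
from h import *
T=robot.camera("top");S=robot.camera("scene");o=robot.get_obs();print(o["position"],R.from_quat(o["tool_rot"]).as_euler("ZYX",degrees=True))
t=T["img"][:,:,::-1];s=S["img"][:,:,::-1]
cv2.imwrite("pics/f.png",np.hstack([cv2.resize(t[165:245,130:240],(440,320),interpolation=2),cv2.resize(s[150:260,360:470],(320,320),interpolation=2)]))
E
```

```text
[0.59236143 0.26062608 0.12176825] [ 9.22463628e+01  2.83124091e-02 -1.79980278e+02]
```

View pics/f.png

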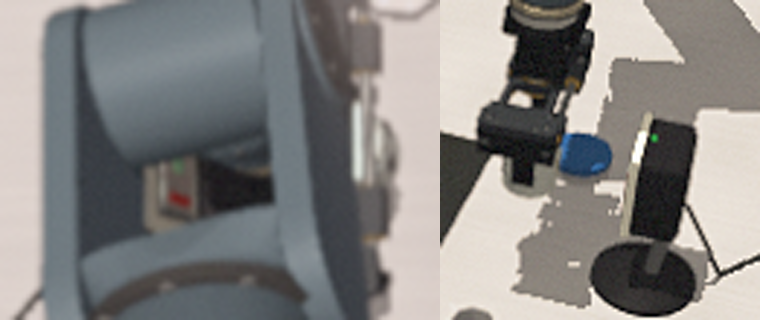

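The crop shows the piston gripped at right-crop (520,180), facing the scanner head at (655,175), with the path between them clear. A final 2 mm trim, then hand in.

>>> {"method": "nudge_tcp", "body": {
  "moves": [
    [[0.002, 0, 0, 0], [0, 0, 0, 0], [0, 0, 0, 0], [0, 0, 0, 0], [0, 0, 0, 0], [0, 0, 0, 0]]
  ]
}}

```text
time: 20.42
position: [0.5921, 0.264, 0.1217]
tool_rot: [0.693, 0.721, -0.0, 0.0]
ft_force: [-0.3, -0.4, -2.9]
grip_width: 0.0551
grip_force: 30.0
```

```bash
python3 -c "
from rig import robot
print(robot.hand_in())"
```

```text
the job is handed in; nothing more can be done
None
```

I've handed the job in: both paper balls are in the bin, piston_b is back upright on the mat, and the heavier piston_a (about 3.2 N against 2.05 N) is held facing the scanner about 7 cm from its window; the gripper hid its crown arrow at the end, so I took the sticker's direction from the pre-grasp measurement.

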